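# Charge the knob hopper and screw its lid down

### The arm

A 6-joint arm with a two-finger parallel gripper is mounted at the origin on the work surface. World frame = base frame: x ahead of the robot, y to its left, z up, the work surface at z = 0. Lengths are in m, angles in degrees, forces in N, time in s.
With the tool pointing down it reaches from about 0.25 to 0.8 m from the base axis. Payload 3.9 kg.
Tool frame: the origin (TCP) lies at the very end of the fingers, on their centre line; the grasp point (between the pads) lies 19 mm behind it; z points along the fingers, y is the line along which they close (so a half turn about z gives the same grasp; the last joint's range is limited). The gripper opens to 85 mm and grips with 20 to 120 N. Pads are 22 mm wide; open, the fingers measure 114 mm over their backs; the gripper's body (76 mm by 85 mm) begins 54 mm behind the grasp point. The pads swing forward as they close: fully open they stand 13 mm farther back than shut.
Start: joints at [-67.093, 14.897, -7.913, 67.191, 0, 90], TCP at [0.204, -0.484, 0.231] pointing down, gripper open.
Joint ranges: [-159.42, 159.42], [-47.68, 98.78], [-73.54, 78.23], [-108.79, 121.32], [-90, 84.71], [-180, 180]. Speed limits (degrees/s): [147.25, 147.25, 180, 180, 180, 180].

### API

Orientations are given as [roll, pitch, yaw] about the fixed x, y, z axes, in that order (R = Rz(yaw) Ry(pitch) Rx(roll)).
In Python, from station import * gives the robot as it stands.
- The arm moves only by the tool arm_command, never from a script. Its arguments are lists of equal length, an entry for each row: "dr": the turn, a rotation vector about the tool's x, y, z in units of 5 degrees (1.0 is 5 degrees), a list of three; "travel": the shift along the tool's x, y, z in units of 30 mm (1.0 is 30 mm), a list of three; "claw": the opening, from 0 (shut) to 1 (fully open). A call has 1 to 20 rows; each row shifts and turns the commanded pose from where the row before left it, along the tool's axes as they then stand; what a row does not reach is not made up. A row lasts 1/12 s, in which the tool goes at most 41.7 mm and 7.16 degrees, less where a joint would pass 70% of its speed; a pose out of reach is approached as far as the arm can. A call is refused whole if a number of a shift passes 1 or a number of a turn 1, either way. A call with a gripper value outside its range is refused whole. The fingers move at their own pace and stop on an object; the grip force is fixed at half the most. Time passes only in rows, so rows that do not move let the fingers close. It gives the time, the measured TCP pose, the force, the opening and the grip force at its end, in the units of the state.
- get_state(): the state, without advancing time (a new reading comes with each control period).
- snapshot(name): name is "side" or "top" or "wrist"; returns a dict with "img" (400x640x3 uint8, red, green, blue), "range_z" (400x640 float32, m along the optical axis (not along the pixel's ray), 0 where there is no reading), "intrinsics" (3x3 intrinsics, pixels), "eye" and "orientation" of the camera in the world. Camera axes: x right, y down, z forward; pixel columns grow to the right and rows downward; lengths in m; the calibration is good to about 2 mm. A picture is of the moment at which its call begins.
- sign_off(): hands the job in; it is judged then, once.
Trained networks look in a picture, given as the dict that the camera call returned (one of the last four; its "shot" number tells which), for a name from the list of things; names that differ only in an ending like _2 or _b are one class to them, and where a whole thing is asked for, a point or a joint stands for the part that bears it (a point fixed in the world has none). Each returns a list of dicts, best first, with "confidence" (0 to 1); they miss things now and then, are a little off and sometimes report something else, mostly with a low value. They report only what shows in the picture. A call takes as long as a camera call. They do not tell look-alikes from the thing itself.
- spot_in(picture, target): "location" ([column, row] in pixels, amid what is visible of it).
The state is a dict: "clock": time; "joint_positions": joint angles; "qd": joint speeds; "joint_efforts": joint torques, N m; "tool_pos": TCP position; "orientation": TCP orientation; "wrist_force": force on the tool from outside, world axes, zero at the start; "wrist_torque": the same for the moment, N m; "opening": finger opening in m; "gripper_force": force on a finger pad.
Only numpy, scipy, OpenCV 4.12 (cv2) and the standard library are available. Lean on these libraries where they do the work, as an engineer would, in place of code of your own. Each camera call takes 0.05 s, during which the arm holds its last target. There are 200 camera calls.

### The job

Empty the three brass knobs from the scoop through the funnel into the hopper, then swing the captive lid back over the funnel and screw it on clockwise until it is fully tight. Leave the scoop standing upright on the bench, and do not disturb the two block planes or the screwdriver.

Things in the scene. Friction and masses are not known exactly. Their poses are not given: they have to be found in the camera images.
- hopper: Fixed knob hopper; origin on its axis at bench level, z up. Base 130 x 220 x 10 mm (y -85 to 135). Clear tube, 62 outside, 54 inside, inner floor at z = 12, widening from z = 86 to 128 into a funnel with an upright rim, 112 outside, 104 inside, top at z = 145. The post of the lid's swing arm stands at x = 0, y = +85 (26 thick, up to 170 high).
- hopper_mouth (a point): Centre of the funnel's open top, 145 mm above the bench, on the hopper's axis.
- lid_wing (a point): Centre of the yellow wing grip on the blue lid: 70 mm long (x), 16 thick (y), 32 high (z -16 to +16). A steel strap 24 wide from post to lid centre has its top 19 below this point. Lid disc: 126 diameter, top 26 and lower edge 41 below this point; its axis (through this point) is 85 mm from the post's. Tight and home, this point is on the hopper's axis, 180 above the bench.
- swing_arm (a joint): Swing of the lid's arm about the upright post, rad: 0 = home against its stop, exactly over the funnel; positive = swung away, counter-clockwise from above (out over the hopper's +x side, then +y), at most 2.4. Stays where it is left.
- lid (a joint): Turn of the lid on its thread relative to the arm, rad: 0 = fully tight, at its stop; positive = unscrewed, counter-clockwise from above, at most 4.2. Rises 2.2 mm per rad; takes about 0.12 N m. Below about 2.3 rad the skirt is lower than the rim: the lid cannot then swing on or off, and jams on the rim if it is not fully home.
- scoop: Aluminium scoop, 150 mm long, 74 mm wide, walls 40 mm high, open at its +x end; its floor rises from z = 6 at the back to z = 28 at the open lip. Origin at the centre of its underside, z up. About 0.22 kg.
- scoop_grip (a point): Where to grip the scoop: in its black handle bar along the scoop's x (104 mm long, from 56 behind to 48 ahead of this point), 16 mm thick (y), 28 mm high (z -14 to +14). 80 mm above the scoop's underside, 20 mm behind its origin.
- scoop_lip (a point): Middle of the scoop's open pouring lip: 75 mm ahead of its origin, 28 mm above its underside.
- knob0: Brass ball knob, 26 mm diameter, 45 g, loose in the scoop. Origin at the ball's centre; it rolls.
- knob1: Brass ball knob, 26 mm diameter, 45 g, loose in the scoop. Origin at the ball's centre; it rolls.
- knob2: Brass ball knob, 26 mm diameter, 45 g, loose in the scoop. Origin at the ball's centre; it rolls.
- plane_a: Bystander: block plane, black and steel, 150 x 46 x 52 mm, long along x, origin at the centre of its sole.
- plane_b: Bystander: a second block plane of the same size.
- driver: Bystander: screwdriver lying on the bench, handle to its -x.
Not all that is in view belongs to the job. Several things have the shape of the scoop; the one meant has the colours described above.

How it is judged (in metres and radians):
On the way, in this order (a step that is already met when the one before it is completed fails the run):
1. all three knobs are down in the hopper's tube (z of each of knob0, knob1, knob2 in the frame of hopper below 0.095 m and horizontal distance between each of knob0, knob1, knob2 and hopper below 0.03 m), for 0.2 s.
2. the lid is swung home over the funnel (value of joint swing_arm below 0.05 rad), for 0.2 s.
At the end, for the whole second after the job is handed in: Knobs in the hopper's tube (centres within 30 mm of its axis, below 95 mm); lid swung home (arm within 0.05 rad of its stop) and tight (within 0.15 rad of its stop); scoop upright and still on the bench (tilt under 0.1 rad, underside within 8 mm) (all of step 1 and value of joint swing_arm below 0.05 rad and value of joint lid below 0.15 rad and height (world z) of scoop below 0.008 m and angle between scoop's own z axis and vertical below 0.1 rad and linear speed of scoop below 0.02 m/s); the robot touches nothing.
It fails at once if a block plane or the screwdriver is moved by more than 30 mm (distance of any of plane_a, plane_b, driver from where it was at the start of the episode above 0.03 m).
It also fails if it takes over 72 s, if anything falls off the work surface, if the arm or the gripper's body presses on something with over 40 N, if the wrist force passes 120 N, or if a joint passes its speed limit or range.

## Working session

There is one attempt and no reset: what is moved stays moved. The work goes in short steps, Python scripts to look and compute and a tool call to move; the robot and the scene stay as the last step left them, time stands still between calls to the robot, and variables do not carry over. Pictures are saved under pics/ and viewed, at most 10 in all, crops included, and the job is handed in when it is done.

Besides the shell and the picture viewer there is one more tool, called after "Request:" as a command line: name --argument value ..., lists and objects as JSON in quotes. arm_command: Moves the arm, as the interface text tells. Its arguments: {"type":"object","properties":{"dr":{"type":"array","items":{"type":"array","items":{"type":"number"}}},"travel":{"type":"array","items":{"type":"array","items":{"type":"number"}}},"claw":{"type":"array","items":{"type":"number"}}},"required":["dr","travel","claw"]}

```bash
mkdir -p pics; cat > h.py <<'E'
from station import *
import numpy as np, cv2
from scipy.spatial.transform import Rotation as Ro
def cloud(p):
    z=p["range_z"]; K=np.array(p["intrinsics"]); v,u=np.mgrid[:400,:640]
    c=np.stack([(u-K[0,2])/K[0,0]*z,(v-K[1,2])/K[1,1]*z,z],-1)
    o=np.array(p["orientation"])
    R=o if o.shape==(3,3) else (Ro.from_euler('xyz',o,degrees=True).as_matrix() if o.size==3 else Ro.from_quat(o).as_matrix())
    w=c@R.T+np.array(p["eye"]); w[z==0]=np.nan
    return w
def save(n,im,s=1): cv2.imwrite('pics/'+n,cv2.resize(im[...,::-1],None,fx=s,fy=s))
E
python3 - <<'E'
from h import *
for n in("top","side"):
    p=snapshot(n); save(n+"0.png",p["img"]); w=cloud(p); np.save(n+'.npy',w); np.save(n+'_img.npy',p["img"])
    print(n,p["eye"],p["orientation"])
    for t in["hopper","lid_wing","lid","scoop","scoop_grip","scoop_lip","knob0","plane_a","driver"]:
        for d in spot_in(p,t)[:4]:
            c,r=map(int,d["location"]); print(t,round(d["confidence"],2),c,r,np.round(w[r,c],3))
print(get_state())
E
```

```text
top [ 0.26381143 -0.0397736   1.12382744] [-168.28627856   -0.33138891  -85.32042067]
hopper 0.65 282 170 [0.551 0.097 0.012]
lid_wing 0.61 255 134 [nan nan nan]
lid 0.68 258 134 [0.597 0.147 0.184]
scoop 0.9 396 290 [ 0.232 -0.256  0.019]
scoop 0.62 470 245 [ 0.374 -0.464  0.013]
scoop_grip 0.88 397 289 [ 0.235 -0.259  0.017]
scoop_grip 0.68 470 242 [ 0.383 -0.464  0.013]
scoop_grip 0.59 407 211 [ 0.458 -0.28   0.015]
scoop_lip 0.97 469 242 [ 0.382 -0.46   0.016]
scoop_lip 0.63 408 214 [ 0.438 -0.268  0.082]
scoop_lip 0.59 398 293 [ 0.224 -0.262  0.017]
knob0 0.5 407 191 [ 0.513 -0.273  0.035]
knob0 0.19 410 215 [ 0.433 -0.271  0.095]
plane_a 0.83 403 152 [ 0.63  -0.257  0.033]
plane_a 0.69 201 150 [0.586 0.338 0.035]
plane_a 0.62 406 210 [ 0.46  -0.276  0.016]
side [-0.13635996 -1.02588191  0.97683363] [-1.26259370e+02 -2.43483205e-02 -3.08785946e+01]
hopper 0.53 343 213 [ 0.232 -0.506  0.491]
scoop 0.93 284 305 [ 0.223 -0.259  0.014]
scoop 0.73 377 332 [ 0.387 -0.462  0.013]
scoop 0.65 362 270 [ 0.487 -0.257  0.012]
scoop_grip 0.95 364 272 [ 0.488 -0.265  0.01 ]
scoop_grip 0.87 37
[... 469 characters left out ...]
clock': 1.0, 'joint_positions': array([-6.70913779e+01,  1.48990237e+01, -7.91514726e+00,  6.71926329e+01,
        2.92458215e-03,  8.99980092e+01]), 'qd': array([ 0.0279378 ,  0.10806305,  0.04856304,  0.02070553,  0.02298265,
       -0.06068568]), 'joint_efforts': array([ 2.61783262e-04, -4.05622816e+01,  2.54239833e+01,  9.92330133e-04,
       -1.02186143e-04, -9.31116517e-07]), 'tool_pos': array([ 0.20435941, -0.48354143,  0.23126767]), 'orientation': array([-1.79993196e+02, -2.92481854e-03,  2.29106126e+01]), 'wrist_force': array([-0.363819  ,  0.47429354, -0.27150146]), 'wrist_torque': array([-0.0169925 ,  0.00649522, -0.0048426 ]), 'gripper_force': 0.0, 'opening': 0.08560063120366193}
```

```bash
python3 - <<'E'
from h import *
a=np.load('top_img.npy')[80:330,150:550]; save('topc.png',a,2)
b=np.load('side_img.npy')[100:400,150:550]; save('sidec.png',b,2)
E
```

```text
(no output)
```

View pics/topc.png

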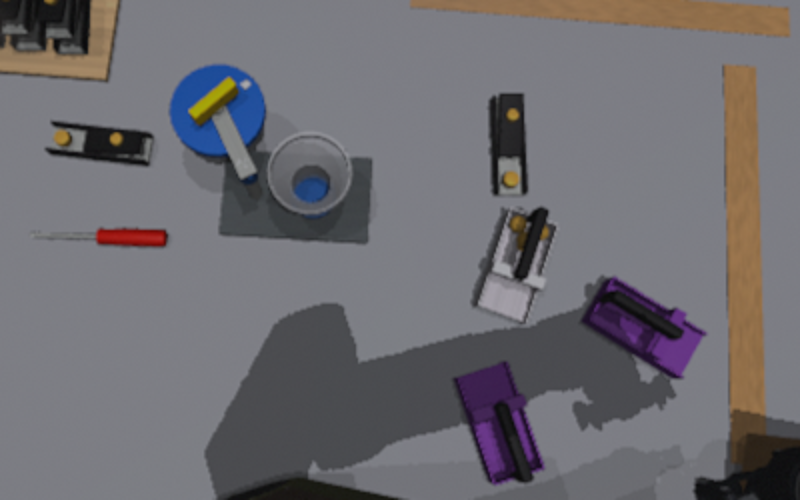

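View pics/sidec.png

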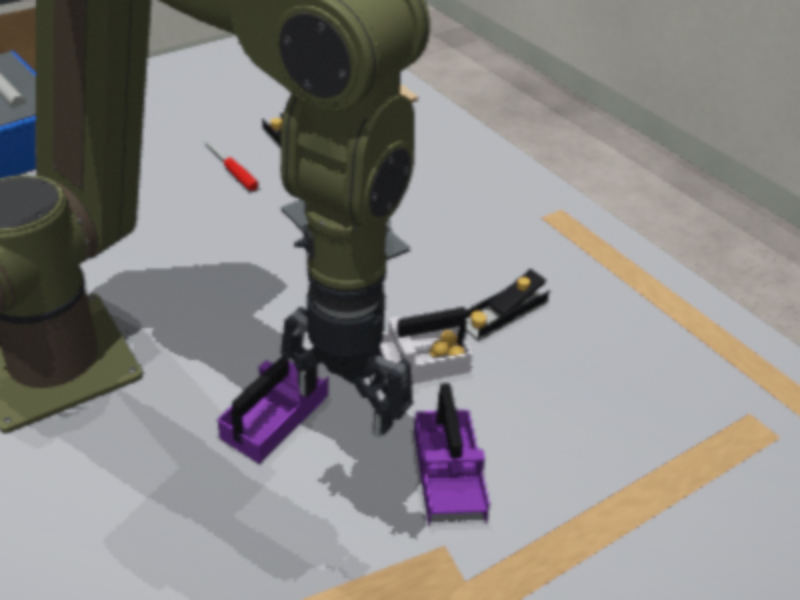

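```bash
python3 - <<'E'
from h import *
w=np.load('top.npy'); im=np.load('top_img.npy').astype(int); x,y,z=w[...,0],w[...,1],w[...,2]
hsv=cv2.cvtColor(im.astype(np.uint8),cv2.COLOR_RGB2HSV); H,S,V=[hsv[...,i].astype(int) for i in range(3)]
def box(m,n):
    P=w[m]; c=P.mean(0); r=cv2.minAreaRect(P[:,:2].astype(np.float32)); print(n,m.sum(),'mean',c.round(4),'z',np.percentile(P[:,2],[5,50,95]).round(4)); print('  rect',np.round(r[0],4),np.round(r[1],4),r[2],'\n ',cv2.boxPoints(r).round(3).tolist())
reg=(abs(x-.46)<.12)&(abs(y+.27)<.07)
box(reg&(z>.078)&(z<.11)&(V<70),'handle')
box(reg&(z>.03)&(z<.06)&(x<.56)&(S<50)&(V>110),'scoop walls')
box(reg&(S>90)&(z>.012)&(x<.55),'knobs')
ye=(H>20)&(H<35)&(S>150)&(z>.16)&(y>0); box(ye,'wing')
bl=(H>100)&(H<130)&(S>100)&(z>.12)&(z<.18); P=w[bl]; print('blue',np.median(P[:,2])); print(cv2.minEnclosingCircle(P[:,:2].astype(np.float32)))
rim=(abs(x-.56)<.1)&(abs(y-.07)<.09)&(z>.138)&(z<.152)&(S<60); P=w[rim]; print('rim',rim.sum(),np.median(P[:,2]),cv2.minEnclosingCircle(P[:,:2].astype(np.float32)))
r=cv2.fitEllipse(P[:,:2].astype(np.float32)*1000);print(r)
box((abs(z-.01)<.006)&(V<75)&(abs(x-.55)<.13)&(abs(y-.09)<.15)&(S<90),'base')
st=(S<60)&(z>.145)&(z<.18)&(x>.5)&(y>.1); box(st,'strap')
E
```

```text
handle 235 mean [ 0.4726 -0.2839  0.0922] z [0.0826 0.0932 0.0963]
  rect [ 0.473  -0.2849] [0.0156 0.1033] 74.06681823730469 
  [[0.42100000381469727, -0.27799999713897705], [0.5210000276565552, -0.3070000112056732], [0.5249999761581421, -0.2919999957084656], [0.42500001192092896, -0.2630000114440918]]
scoop walls 102 mean [ 0.4506 -0.28    0.0393] z [0.0315 0.0399 0.0428]
  rect [ 0.4513 -0.2799] [0.0739 0.1505] 74.35633850097656 
  [[0.36899998784065247, -0.29499998688697815], [0.5139999985694885, -0.335999995470047], [0.5339999794960022, -0.26499998569488525], [0.3889999985694885, -0.2240000069141388]]
knobs 118 mean [ 0.5017 -0.2873  0.0361] z [0.0244 0.0315 0.0832]
  rect [ 0.4969 -0.2976] [0.0597 0.0542] 8.393389701843262 
  [[0.46299999952316284, -0.2750000059604645], [0.47099998593330383, -0.32899999618530273], [0.5299999713897705, -0.3199999928474426], [0.5220000147819519, -0.26600000262260437]]
wing 230 mean [0.6015 0.1485 0.1985] z [0.1817 0.2022 0.206 ]
  rect [0.6029 0.1506] [0.0156 0.0669] 48.111061096191406 
  [[0.5730000138282776, 0.16699999570846558], [0.62300002574
[... 282 characters left out ...]
3781032562)
((531.75244140625, 15.06336784362793), (99.34666442871094, 172.4013671875), 178.78981018066406)
base 1240 mean [0.5172 0.0353 0.01  ] z [0.0064 0.01   0.0134]
  rect [0.5321 0.0647] [0.1303 0.2511] 1.0668463706970215 
  [[0.4650000035762787, 0.1889999955892563], [0.4690000116825104, -0.06199999898672104], [0.6000000238418579, -0.05999999865889549], [0.5950000286102295, 0.19099999964237213]]
strap 352 mean [0.5646 0.1281 0.1674] z [0.1607 0.1682 0.1718]
  rect [0.5881 0.1311] [0.1203 0.1165] 63.08475875854492 
  [[0.5090000033378601, 0.10400000214576721], [0.6129999756813049, 0.050999999046325684], [0.6669999957084656, 0.15800000727176666], [0.5630000233650208, 0.210999995470047]]
```

The aluminium scoop sits at top-crop (520,265), with its lip toward the robot at about (500,310) and the knobs at its back near (520,225). The other two scoops are purple look-alikes. The lid, at (217,110), is swung clear of the funnel at (310,175). I'll yaw the tool in line with the scoop first.

Request:
arm_command --dr '[[0,0,-1],[0,0,-1],[0,0,-1],[0,0,-1],[0,0,-1],[0,0,-1],[0,0,-1],[0,0,-1],[0,0,-1],[0,0,-1],[0,0,-1],[0,0,-1],[0,0,-1],[0,0,-1],[0,0,-1],[0,0,-1],[0,0,-1],[0,0,-1],[0,0,-1],[0,0,-1]]' --travel '[[0,0,0],[0,0,0],[0,0,0],[0,0,0],[0,0,0],[0,0,0],[0,0,0],[0,0,0],[0,0,0],[0,0,0],[0,0,0],[0,0,0],[0,0,0],[0,0,0],[0,0,0],[0,0,0],[0,0,0],[0,0,0],[0,0,0],[0,0,0]]' --claw '[1,1,1,1,1,1,1,1,1,1,1,1,1,1,1,1,1,1,1,1]'

```text
clock: 2.67
tool_pos: [0.2043, -0.4836, 0.2313]
orientation: [180.0, -0.0, 123.2]
wrist_force: [0.1, -0.4, -0.5]
opening: 0.0855
gripper_force: 0.0
```

Request:
arm_command --dr '[[0,0,-1],[0,0,-1],[0,0,-1],[0,0,-1],[0,0,-1],[0,0,-1],[0,0,-1],[0,0,-1],[0,0,-0.26],[0,0,0]]' --travel '[[0,0,0],[0,0,0],[0,0,0],[0,0,0],[0,0,0],[0,0,0],[0,0,0],[0,0,0],[0,0,0],[0,0,0]]' --claw '[1,1,1,1,1,1,1,1,1,1]'

```text
clock: 3.5
tool_pos: [0.2044, -0.4836, 0.2313]
orientation: [180.0, -0.0, 164.2]
wrist_force: [1.2, 0.6, 0.6]
opening: 0.0852
gripper_force: 0.0
```

```bash
cat >> h.py <<'E'
def rel(target,yaw=None):
    s=get_state(); R=Ro.from_euler('xyz',s["orientation"],degrees=True)
    d=R.inv().apply(np.array(target)-s["tool_pos"])/.03
    print('t',round(s["clock"],2),'tcp',s["tool_pos"].round(4),'rpy',s["orientation"].round(2),'q',s["joint_positions"].round(1),'F',s["wrist_force"].round(1),'open',round(s["opening"],4),round(s["gripper_force"],1))
    print('units',d.round(2), 'n',int(np.ceil(abs(d).max())))
E
python3 - <<'E'
from h import *
rel([.4708,-.2855,.15]); rel([.4708,-.2855,.062])
w=np.load('top.npy'); im=np.load('top_img.npy'); x,y,z=w[...,0],w[...,1],w[...,2]
m=(abs(x-.53)<.09)&(abs(y-.03)<.085)&(z>.139)&(z<.149); P=w[m][:,:2]
best=None
rng=np.random.default_rng(0)
for _ in range(4000):
    a=P[rng.choice(len(P),3,False)]; A=np.c_[2*a,np.ones(3)]
    try: s=np.linalg.solve(A,(a**2).sum(1))
    except Exception: continue
    r=np.sqrt(abs(s[2]+s[0]**2+s[1]**2))
    if not .049<r<.06: continue
    n=(abs(np.hypot(*(P-s[:2]).T)-.054)<.004).sum()
    if best is None or n>best[0]: best=(n,s[:2],r)
print(len(P),best)
hsv=cv2.cvtColor(im,cv2.COLOR_RGB2HSV)
q=w[(z>.13)&(z<.175)&(hsv[...,0]>100)&(hsv[...,0]<130)&(hsv[...,1]>100)&(x>.5)&(y>.08)]
print('lid',cv2.fitEllipse(q[:,:2].astype(np.float32)*1000),cv2.minEnclosingCircle(q[:,:2].astype(np.float32)))
b=w[(abs(z-.01)<.004)&(x>.44)&(x<.63)&(y<.0)&(y>-.09)&(hsv[...,2]<85)]; print(b.min(0),b.max(0),np.percentile(b,[2,98],axis=0))
s=(hsv[...,1]<60)&(z>.16)&(z<.176)&(x>.5)&(y>.09); P=w[s]; print(cv2.minAreaRect(P[:,:2].astype(np.float32)),s.sum(),np.median(P,axis=0))
E
```

```text
t 3.5 tcp [ 0.2044 -0.4836  0.2313] rpy [180.    -0.   164.15] q [-67.1  14.9  -7.9  67.2   0.  -51.2] F [1.2 0.6 0.6] open 0.0852 0.0
units [-6.74  8.78  2.71] n 9
t 3.5 tcp [ 0.2044 -0.4836  0.2313] rpy [180.    -0.   164.15] q [-67.1  14.9  -7.9  67.2   0.  -51.2] F [1.2 0.6 0.6] open 0.0852 0.0
units [-6.74  8.78  5.64] n 9
224 (np.int64(219), array([0.53166715, 0.02396352]), np.float64(0.05325685799834297))
lid ((601.5894775390625, 149.86854553222656), (101.46929168701172, 115.81105041503906), 119.14542388916016) ((0.5889251232147217, 0.1424989104270935), 0.08003686368465424)
[ 0.46805118 -0.0621115   0.00602278] [ 5.98209976e-01 -4.73430190e-05  1.39766437e-02] [[ 0.47026926 -0.06047061  0.00665198]
 [ 0.59363027 -0.00237663  0.01358777]]
((0.5859128832817078, 0.12691067159175873), (0.12188735604286194, 0.1165093258023262), 63.08475875854492) 357 [0.55978508 0.12276611 0.16831292]
```

Request:
arm_command --dr '[[0,0,0],[0,0,0],[0,0,0],[0,0,0],[0,0,0],[0,0,0],[0,0,0],[0,0,0],[0,0,0],[0,0,0],[0,0,0],[0,0,0],[0,0,0]]' --travel '[[-0.6,0.8,0],[-0.6,0.8,0],[-0.6,0.8,0],[-0.6,0.8,0],[-0.6,0.8,0],[-0.6,0.8,0.3],[-0.6,0.8,0.4],[-0.6,0.8,0.4],[-0.6,0.8,0.4],[-0.6,0.8,0.4],[-0.74,0.78,0.8],[0,0,0],[0,0,0]]' --claw '[1,1,1,1,1,1,1,1,1,1,1,1,1]'

```text
clock: 4.58
tool_pos: [0.4707, -0.2837, 0.1488]
orientation: [180.0, -0.2, 164.3]
wrist_force: [-0.1, 0.2, -0.2]
opening: 0.0856
gripper_force: 0.0
```

```bash
python3 - <<'E'
from h import *
rel([.4708,-.2855,.062])
p=snapshot("wrist"); w=cloud(p); x,y,z=w[...,0],w[...,1],w[...,2]; save('w1.png',p["img"])
V=p["img"].max(-1)
m=(abs(x-.47)<.09)&(abs(y+.285)<.05)&(z>.085)&(z<.1)&(V<90)
r=cv2.minAreaRect(w[m][:,:2].astype(np.float32)); print(m.sum(),r,np.median(w[m],axis=0))
E
```

```text
t 4.58 tcp [ 0.4707 -0.2837  0.1488] rpy [179.97  -0.19 164.29] q [-31.1  20.1 -13.1  57.   -0.  -15.4] F [-0.1  0.2 -0.2] open 0.0856 0.0
units [-0.03 -0.06  2.89] n 3
2923 ((0.4722311198711395, -0.2851649522781372), (0.015952935442328453, 0.10183881968259811), 74.22463989257812) [ 0.46700155 -0.28347022  0.09380164]
```

View pics/w1.png

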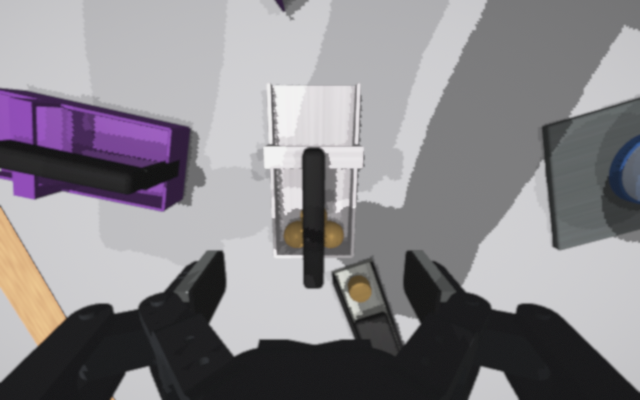

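The wrist view shows the handle centred between the fingers at (313,215), with the knobs at (313,235). The plane is clear of both fingers. I'll descend and grip.

Request:
arm_command --dr '[[0,0,0],[0,0,0],[0,0,0],[0,0,0],[0,0,0],[0,0,0],[0,0,0],[0,0,0],[0,0,0],[0,0,0],[0,0,0],[0,0,0],[0,0,0],[0,0,0],[0,0,0]]' --travel '[[0,-0.05,0.6],[0,0,0.6],[0,0,0.6],[0,0,0.6],[0,0,0.46],[0,0,0],[0,0,0],[0,0,0],[0,0,0],[0,0,0],[0,0,0],[0,0,0],[0,0,0],[0,0,0],[0,0,0]]' --claw '[1,1,1,1,1,1,0,0,0,0,0,0,0,0,0]'

```text
clock: 5.88
tool_pos: [0.4707, -0.2863, 0.065]
orientation: [180.0, 0.1, 164.2]
wrist_force: [0.0, 2.9, 4.9]
opening: 0.0156
gripper_force: 60.8
```

```bash
python3 - <<'E'
from h import *
rel([.4708,-.2855,.062])
E
```

```text
t 5.88 tcp [ 0.4707 -0.2863  0.065 ] rpy [1.7997e+02 5.0000e-02 1.6423e+02] q [-31.3  24.4 -20.4  45.2   0.  -15.6] F [0.  2.9 4.9] open 0.0156 60.8
units [0.   0.03 0.1 ] n 1
```

Request:
arm_command --dr '[[0,0,0],[0,0,0],[0,0,0],[0,0,0],[0,0,0],[0,0,0],[0,0,0],[0,0,0],[0,0,0],[0,0,0],[0,0,0],[0,0,0],[0,0,0]]' --travel '[[0,0,-0.2],[0,0,-0.4],[0,0,-0.5],[0,0,-0.5],[0,0,-0.5],[0,0,-0.5],[0,0,-0.5],[0,0,-0.5],[0,0,-0.5],[0,0,-0.5],[0,0,-0.4],[0,0,-0.2],[0,0,0]]' --claw '[0,0,0,0,0,0,0,0,0,0,0,0,0]'

```text
clock: 6.97
tool_pos: [0.4704, -0.2871, 0.2213]
orientation: [-179.9, 0.1, 164.2]
wrist_force: [0.5, -1.1, -3.8]
opening: 0.0148
gripper_force: 59.6
```

Request:
arm_command --dr '[[0,0,0],[0,0,0],[0,0,0],[0,0,0],[0,0,0],[0,0,0],[0,0,0],[0,0,0],[0,0,0],[0,0,0],[0,0,0],[0,0,0],[0,0,0],[0,0,0],[0,0,0],[0,0,0],[0,0,0],[0,0,0],[0,0,0],[0,0,0]]' --travel '[[-0.05,0.2,0],[-0.1,0.4,0],[-0.15,0.5,0],[-0.15,0.6,0],[-0.15,0.6,0],[-0.15,0.6,0],[-0.15,0.6,0],[-0.15,0.6,0],[-0.15,0.6,0],[-0.15,0.6,0],[-0.15,0.6,0],[-0.15,0.6,0],[-0.15,0.6,0],[-0.15,0.6,0],[-0.15,0.6,0],[-0.15,0.6,0],[-0.15,0.6,0],[-0.15,0.5,0],[-0.15,0.3,0],[-0.1,0.2,0]]' --claw '[0,0,0,0,0,0,0,0,0,0,0,0,0,0,0,0,0,0,0,0]'

```text
clock: 8.63
tool_pos: [0.6372, -0.0047, 0.2196]
orientation: [-180.0, -0.1, 164.3]
wrist_force: [0.3, 0.7, -4.6]
opening: 0.0153
gripper_force: 59.6
```

```bash
python3 - <<'E'
from h import *
rel([.636,-.0054,.222])
p=snapshot("top"); w=cloud(p); save('t2.png',p["img"][100:300,200:500],2.5)
E
```

```text
t 8.63 tcp [ 0.6372 -0.0047  0.2196] rpy [-1.7998e+02 -7.0000e-02  1.6430e+02] q [-0.4 26.4  7.9 71.5  0.  15.3] F [ 0.3  0.7 -4.6] open 0.0153 59.6
units [ 0.03 -0.03 -0.08] n 1
```

View pics/t2.png

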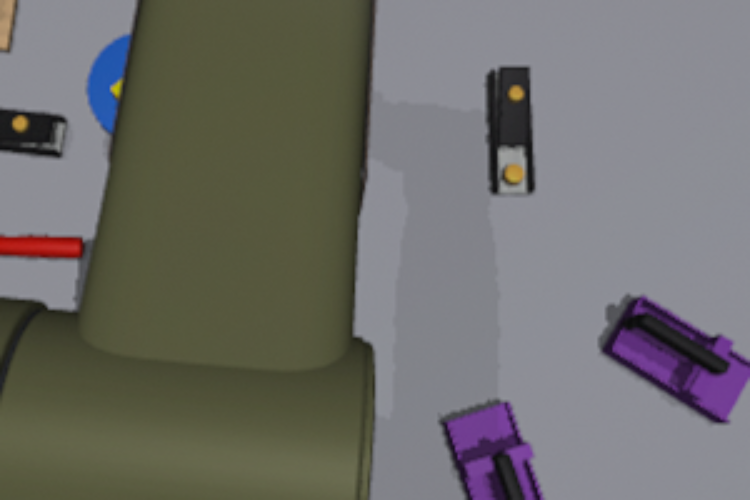

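Request:
arm_command --dr '[[0,-0.5,0],[0,-0.5,0],[0,-0.5,0],[0,-0.5,0],[0,-0.5,0],[0,-0.5,0],[0,-0.5,0],[0,-0.5,0],[0,-0.5,0],[0,-0.5,0],[0,-0.5,0],[0,-0.5,0],[0,-0.5,0],[0,-0.5,0],[0,-0.5,0],[0,-0.5,0],[0,-0.5,0],[0,-0.5,0],[0,-0.5,0],[0,-0.5,0]]' --travel '[[0.06,0,-0.135],[0.06,0,-0.135],[0.07,0,-0.06],[0.07,0,-0.06],[0.07,0,-0.06],[0.08,0,-0.06],[0.08,0,-0.06],[0.08,0,-0.06],[0.06,0,-0.135],[0.06,0,-0.135],[0.06,0,-0.135],[0.06,0,-0.135],[0.06,0,-0.135],[0.06,0,-0.135],[0.06,0,-0.135],[0.06,0,-0.135],[0.06,0,-0.135],[0.06,0,-0.135],[0.06,0,-0.135],[0.06,0,-0.135]]' --claw '[0,0,0,0,0,0,0,0,0,0,0,0,0,0,0,0,0,0,0,0]'

```text
clock: 10.35
tool_pos: [0.5743, 0.01, 0.2643]
orientation: [-180.0, 50.0, 164.2]
wrist_force: [0.4, -0.1, -3.7]
opening: 0.0153
gripper_force: 60.0
```

Request:
arm_command --dr '[[0,-0.5,0],[0,-0.5,0],[0,-0.5,0],[0,-0.5,0],[0,0,0],[0,0,0],[0,0,0]]' --travel '[[0.06,0,-0.135],[0.06,0,-0.135],[0.06,0,-0.135],[0.06,0,-0.135],[0,0,0],[0,0,0],[0,0,0]]' --claw '[0,0,0,0,0,0,0]'

```text
clock: 10.93
tool_pos: [0.5593, 0.0154, 0.2687]
orientation: [180.0, 60.0, 164.2]
wrist_force: [0.8, 0.1, -2.0]
opening: 0.0148
gripper_force: 60.1
```

```bash
python3 - <<'E'
from h import *
rel([.636,-.0054,.222])
s=get_state(); R=Ro.from_euler('xyz',s["orientation"],degrees=True); print('lip',s["tool_pos"]+R.apply([.096,0,.037]))
a=[]
for n in("side","wrist"):
    p=snapshot(n)
    for d in spot_in(p,"knob0"): print(n,d["confidence"],d["location"],cloud(p)[int(d["location"][1]),int(d["location"][0])].round(3))
    a.append(p["img"])
save('sw3.png',np.vstack([cv2.resize(a[0][100:350,200:500],(600,300)),cv2.resize(a[1],(600,300))]))
E
```

```text
t 10.93 tcp [0.5593 0.0154 0.2687] rpy [179.97  59.96 164.16] q [ 17.3  -6.2 -61.8 -21.  -28.2  18.1] F [ 0.8  0.1 -2. ] open 0.0148 60.1
units [0.02 0.03 3.07] n 4
lip [0.54388674 0.01978627 0.16703421]
```

View pics/sw3.png

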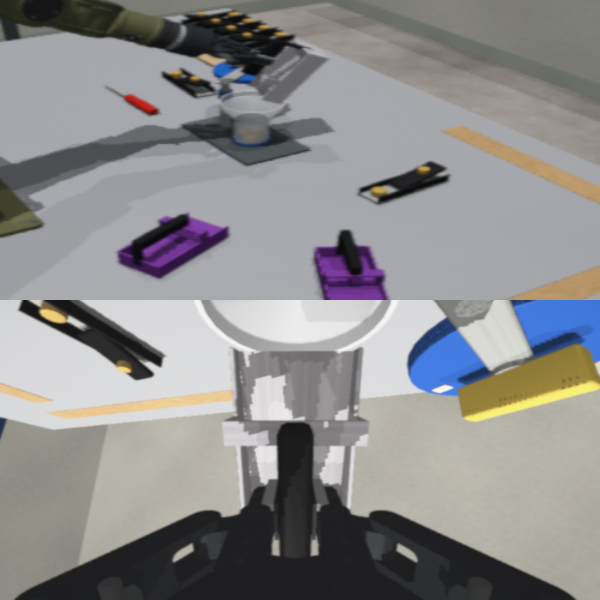

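The scoop is empty: the wrist view's tray is bare at about (295,400), and the wrist force has dropped by the weight of the knobs. I'll raise it, level it and carry it back.

Request:
arm_command --dr '[[0,0,0],[0,0,0],[0,1,0],[0,1,0],[0,1,0],[0,1,0],[0,1,0],[0,1,0],[0,1,0],[0,1,0],[0,1,0],[0,1,0],[0,1,0],[0,1,0],[0,0,0]]' --travel '[[-0.4,0,-0.25],[-0.4,0,-0.25],[-0.1,0,0.28],[-0.1,0,0.28],[-0.1,0,0.28],[-0.1,0,0.28],[-0.1,0,0.28],[-0.1,0,0.28],[-0.1,0,0.28],[-0.1,0,0.28],[-0.1,0,0.28],[-0.1,0,0.28],[-0.1,0,0.28],[-0.1,0,0.28],[0,0,0]]' --claw '[0,0,0,0,0,0,0,0,0,0,0,0,0,0,0]'

```text
clock: 12.38
tool_pos: [0.6396, -0.0078, 0.2286]
orientation: [-179.9, -0.3, 164.1]
wrist_force: [0.1, -0.3, -5.1]
opening: 0.0151
gripper_force: 59.7
```

```bash
python3 - <<'E'
from h import *
rel([.461,-.189,.25])
rel([.461,-.189,.066])
E
```

```text
t 12.38 tcp [ 0.6396 -0.0078  0.2286] rpy [-179.88   -0.34  164.08] q [-0.7 26.8  9.8 73.4 -0.  15.2] F [ 0.1 -0.3 -5.1] open 0.0151 59.7
units [ 4.07 -7.44 -0.68] n 8
t 12.38 tcp [ 0.6396 -0.0078  0.2286] rpy [-179.88   -0.34  164.08] q [-0.7 26.8  9.8 73.4 -0.  15.2] F [ 0.1 -0.3 -5.1] open 0.0151 59.7
units [ 4.04 -7.43  5.46] n 8
```

```bash
python3 - <<'E'
from h import *
p=snapshot("wrist"); rel([.461,-.189,.066])
im=p["img"]; h=cv2.cvtColor(im,cv2.COLOR_RGB2HSV); m=(h[...,0]>8)&(h[...,0]<28)&(h[...,1]>110)
n,l,st,c=cv2.connectedComponentsWithStats(m.astype(np.uint8)); w=cloud(p)
for i in range(1,n):
    if st[i,4]>30: print(st[i],c[i].round(),np.nanmedian(w[l==i],axis=0).round(3))
print(spot_in(p,"knob0"))
save('w4.png',im)
E
```

```text
t 12.43 tcp [ 0.6384 -0.0073  0.2302] rpy [-1.7991e+02 -1.5000e-01  1.6411e+02] q [-0.6 26.5  9.6 73.2 -0.  15.3] F [ 0.7 -0.6 -2.6] open 0.0148 59.7
units [ 4.01 -7.44  5.49] n 8
[ 504   30  136  132 4551] [559.  94.] [0.597 0.147 0.192]
[295  52  41  16 417] [318.  61.] [0.521 0.031 0.047]
[ 81 181  27  20 385] [ 94. 190.] [ 0.58  -0.264  0.026]
[111 255  18  18 237] [120. 263.] [ 0.669 -0.256  0.051]
[{'location': [326.2, 60.4], 'confidence': 0.94}, {'location': [301.6, 63.3], 'confidence': 0.66}, {'location': [315.1, 168.5], 'confidence': 0.37}]
```

View pics/w4.png

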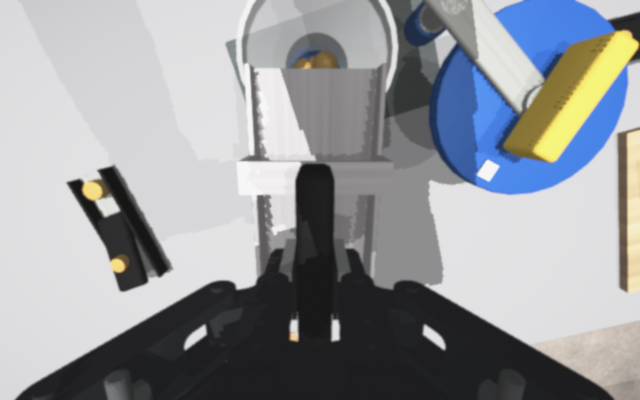

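```bash
python3 - <<'E'
from h import *
p=snapshot("wrist"); w=cloud(p); im=p["img"]; rel([0,0,0])
for r in range(318,344,4): print([(im[r,c].tolist(),w[r,c].round(3).tolist()) for c in (288,293,298,335)])
a=im[40:80,270:370]; q=snapshot("side"); print(spot_in(q,"knob0"))
save('k5.png',np.hstack([cv2.resize(a,(400,400),interpolation=2),cv2.resize(q["img"][130:230,250:350],(400,400),interpolation=2)]))
E
```

```text
t 12.53 tcp [ 0.6365 -0.0064  0.2336] rpy [-1.7999e+02  9.0000e-02  1.6418e+02] q [-0.6 26.   9.3 73.2 -0.  15.3] F [-0.6 -0.1 -2.6] open 0.0147 59.8
units [20.48 -5.58  7.75] n 21
[([31, 31, 33], [0.637, -0.017, 0.278]), ([63, 63, 64], [0.644, -0.018, 0.269]), ([69, 70, 71], [0.653, -0.019, 0.258]), ([58, 58, 59], [0.649, -0.001, 0.269])]
[([36, 37, 38], [0.638, -0.017, 0.28]), ([223, 223, 225], [0.841, -0.098, -0.0]), ([104, 104, 105], [0.655, -0.02, 0.258]), ([224, 224, 225], [0.858, -0.038, -0.0])]
[([53, 53, 55], [0.64, -0.018, 0.279]), ([225, 225, 227], [0.848, -0.1, 0.0]), ([104, 104, 105], [0.656, -0.02, 0.259]), ([225, 225, 227], [0.864, -0.04, 0.0])]
[([50, 49, 50], [0.642, -0.019, 0.279]), ([222, 208, 192], [0.854, -0.102, 0.0]), ([104, 104, 105], [0.659, -0.021, 0.258]), ([225, 225, 227], [0.871, -0.042, 0.0])]
[([49, 43, 39], [0.642, -0.018, 0.282]), ([239, 208, 152], [0.861, -0.104, 0.0]), ([126, 125, 126], [0.661, -0.022, 0.257]), ([225, 225, 227], [0.879, -0.044, -0.001])]
[([59, 50, 43], [0.641, -0.018, 0.284]), ([239, 209, 152], [0.868, -0.106, 0.001]), ([135, 115, 95], [0.663, -0.022, 0.258]), ([223, 223, 225], [0.885, -0.045, 0.0])]
[([30, 29, 31], [0.626, -0.011, 0.305]), ([42, 37, 36], [0.626, -0.01, 0.306]), ([48, 41, 37], [0.626, -0.008, 0.305]), ([43, 43, 45], [0.629, 0.001, 0.306])]
[{'location': [295.6, 169.4], 'confidence': 0.26}]
```

View pics/k5.png

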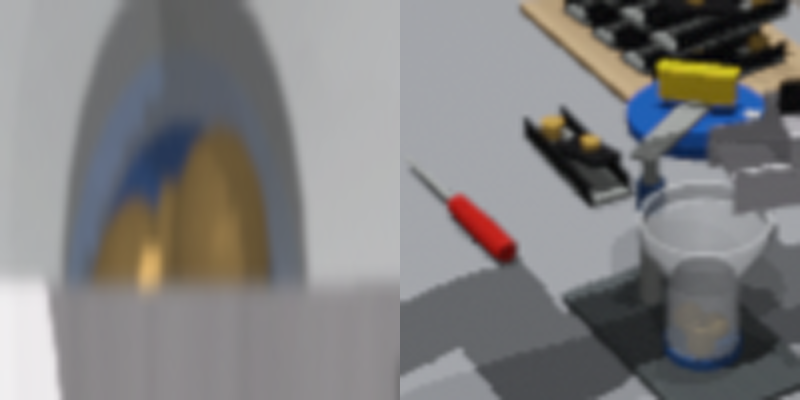

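The orange pixel was bench tape, and the knobs are in the tube (crops at (180,220) and (705,325)). Next I'll put the scoop down.

Request:
arm_command --dr '[[0,0,0],[0,0,0],[0,0,0],[0,0,0],[0,0,0],[0,0,0],[0,0,0],[0,0,0],[0,0,0],[0,0,0],[0,0,0],[0,0,0]]' --travel '[[0.2,-0.4,0],[0.4,-0.7,0],[0.4,-0.8,0],[0.4,-0.8,0],[0.4,-0.8,0],[0.4,-0.8,0],[0.4,-0.8,0],[0.4,-0.8,0],[0.4,-0.8,0],[0.4,-0.5,0],[0.2,-0.25,0],[0,0,0]]' --claw '[0,0,0,0,0,0,0,0,0,0,0,0]'

```text
clock: 13.63
tool_pos: [0.4574, -0.1887, 0.2355]
orientation: [-180.0, 0.2, 164.1]
wrist_force: [0.0, -0.1, -2.7]
opening: 0.0149
gripper_force: 59.8
```

Request:
arm_command --dr '[[0,0,0],[0,0,0],[0,0,0],[0,0,0],[0,0,0],[0,0,0],[0,0,0],[0,0,0],[0,0,0],[0,0,0]]' --travel '[[0,0,0.4],[0,0,0.7],[0,0,0.8],[0,0,0.8],[0,0,0.8],[0,0,0.7],[0,0,0.4],[0,0,0.2],[0,0,0],[0,0,0]]' --claw '[0,0,0,0,0,0,0,0,0,0]'

```text
clock: 14.47
tool_pos: [0.4604, -0.1881, 0.0905]
orientation: [180.0, 0.1, 164.3]
wrist_force: [1.1, 0.2, -2.7]
opening: 0.0152
gripper_force: 59.7
```

```bash
python3 - <<'E'
from h import *
rel([.461,-.189,.0645])
E
```

```text
t 14.47 tcp [ 0.4604 -0.1881  0.0905] rpy [1.8000e+02 9.0000e-02 1.6427e+02] q [-22.2  18.2 -25.9  45.8   0.   -6.5] F [ 1.1  0.2 -2.7] open 0.0152 59.7
units [-0.03 -0.02  0.87] n 1
```

Request:
arm_command --dr '[[0,0,0],[0,0,0],[0,0,0],[0,0,0],[0,0,0],[0,0,0],[0,0,0],[0,0,0],[0,0,0],[0,0,0],[0,0,0],[0,0,0],[0,0,0],[0,0,0],[0,0,0],[0,0,0],[0,0,0]]' --travel '[[0,0,0.4],[0,0,0.3],[0,0,0.15],[0,0,0],[0,0,0],[0,0,0],[0,0,0],[0,0,0],[0,0,0],[0,0,-0.3],[0,0,-0.8],[0,0,-1],[0,0,-1],[0,0,-1],[0,0,-1],[0,0,-1],[0,0,-0.4]]' --claw '[0,0,0,0,1,1,1,1,1,1,1,1,1,1,1,1,1]'

```text
clock: 15.88
tool_pos: [0.461, -0.1891, 0.2645]
orientation: [-180.0, 0.4, 164.2]
wrist_force: [0.1, -0.4, -0.8]
opening: 0.0855
gripper_force: 0.0
```

```bash
python3 - <<'E'
from h import *
rel([.6025,.15,.25])
p=snapshot("top"); w=cloud(p); x,y,z=w[...,0],w[...,1],w[...,2]; im=p["img"]
h=cv2.cvtColor(im,cv2.COLOR_RGB2HSV); H,S,V=[h[...,i].astype(int) for i in range(3)]
m=(H>8)&(H<30)&(S>90)&(np.hypot(x-.532,y-.024)<.06); print('knob px',m.sum(),np.nanmedian(w[m],axis=0) if m.any() else '')
ye=(H>20)&(H<35)&(S>150)&(z>.195)&(y>0); r=cv2.minAreaRect(w[ye][:,:2].astype(np.float32)); print('wing',ye.sum(),r,np.percentile(w[ye][:,2],[10,50,90]))
r=cv2.minAreaRect(np.argwhere(ye)[:, ::-1].astype(np.float32)); print(r)
q=snapshot("side");
save('a6.png',np.hstack([cv2.resize(im[100:260,200:360],(400,400),interpolation=2),cv2.resize(q["img"][140:240,250:350],(400,400),interpolation=2)]))
E
```

```text
t 15.88 tcp [ 0.461  -0.1891  0.2645] rpy [-179.95    0.4   164.21] q [-22.3  11.3  -7.8  70.5  -0.   -6.5] F [ 0.1 -0.4 -0.8] open 0.0855 0.0
units [-1.46 12.16  0.48] n 13
knob px 119 [0.53208353 0.02590085 0.03726892]
wing 173 ((0.6024017930030823, 0.14998814463615417), (0.01590568572282791, 0.06732233613729477), 47.982120513916016) [0.1993735  0.20330014 0.20548917]
((255.92620849609375, 129.3114471435547), (6.529881000518799, 26.375598907470703), 50.194427490234375)
```

View pics/a6.png

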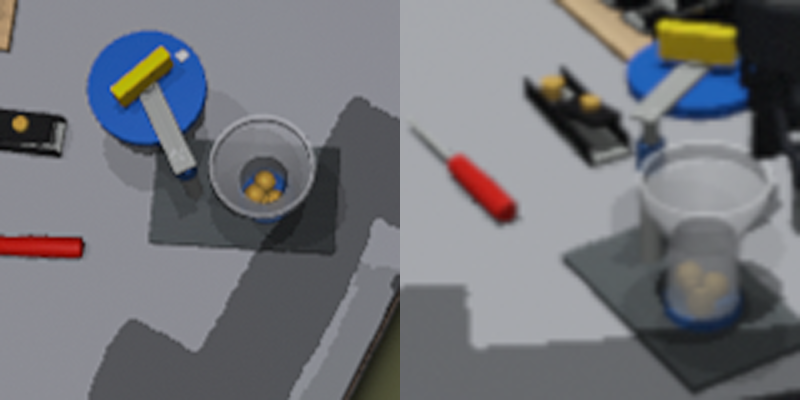

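All three knobs lie in the tube (left crop (263,188), right crop (705,290)). I'll now yaw the tool to suit the wing, which is at yaw 138° or 318°.

Request:
arm_command --dr '[[0,0,-1],[0,0,-1],[0,0,-1],[0,0,-1],[0,0,-1],[0,0,-1],[0,0,-1],[0,0,-1],[0,0,-1],[0,0,-1],[0,0,-1],[0,0,-1],[0,0,-1],[0,0,-1],[0,0,-1],[0,0,-1],[0,0,-1],[0,0,-1],[0,0,-1],[0,0,-1]]' --travel '[[0,0,0],[0,0,0],[0,0,0],[0,0,0],[0,0,0],[0,0,0],[0,0,0],[0,0,0],[0,0,0],[0,0,0],[0,0,0],[0,0,0],[0,0,0],[0,0,0],[0,0,0],[0,0,0],[0,0,0],[0,0,0],[0,0,0],[0,0,0]]' --claw '[1,1,1,1,1,1,1,1,1,1,1,1,1,1,1,1,1,1,1,1]'

```text
clock: 17.65
tool_pos: [0.4585, -0.1881, 0.258]
orientation: [179.9, 0.0, -95.5]
wrist_force: [0.7, 0.2, -0.7]
opening: 0.0859
gripper_force: 0.0
```

Request:
arm_command --dr '[[0,0,-1],[0,0,-1],[0,0,-1],[0,0,-1],[0,0,-1],[0,0,-1],[0,0,-1],[0,0,-1],[0,0,-1],[0,0,-1],[0,0,-0.76],[0,0,0]]' --travel '[[0,0,0],[0,0,0],[0,0,0],[0,0,0],[0,0,0],[0,0,0],[0,0,0],[0,0,0],[0,0,0],[0,0,0],[0,0,0],[0,0,0]]' --claw '[1,1,1,1,1,1,1,1,1,1,1,1]'

```text
clock: 18.65
tool_pos: [0.4586, -0.1882, 0.2581]
orientation: [180.0, 0.1, -41.9]
wrist_force: [0.5, -0.7, 0.1]
opening: 0.0852
gripper_force: 0.0
```

```bash
python3 - <<'E'
from h import *
rel([.6024,.15,.25])
E
```

```text
t 18.65 tcp [ 0.4586 -0.1882  0.2581] rpy [ 1.7995e+02  1.3000e-01 -4.1940e+01] q [ -22.3   11.5   -8.4   70.2   -0.  -160.4] F [ 0.5 -0.7  0.1] open 0.0852 0.0
units [ -3.97 -11.59   0.27] n 12
```

Request:
arm_command --dr '[[0,0,0],[0,0,0],[0,0,0],[0,0,0],[0,0,0],[0,0,0],[0,0,0],[0,0,0],[0,0,0],[0,0,0],[0,0,0],[0,0,0],[0,0,0],[0,0,0],[0,0,0]]' --travel '[[-0.2,-0.5,0],[-0.3,-1,0],[-0.35,-1,0],[-0.35,-1,0],[-0.35,-1,0],[-0.35,-1,0],[-0.35,-1,0],[-0.35,-1,0],[-0.35,-1,0],[-0.35,-1,0],[-0.35,-1,0],[-0.22,-0.7,0.1],[-0.1,-0.39,0.1],[0,0,0],[0,0,0]]' --claw '[1,1,1,1,1,1,1,1,1,1,1,1,1,1,1]'

```text
clock: 19.9
tool_pos: [0.6028, 0.1492, 0.2522]
orientation: [179.8, 0.1, -42.0]
wrist_force: [0.3, -0.8, 0.3]
opening: 0.0856
gripper_force: 0.0
```

```bash
cat > wing.py <<'E'
from h import *
p=snapshot("wrist"); w=cloud(p); x,y,z=w[...,0],w[...,1],w[...,2]
h=cv2.cvtColor(p["img"],cv2.COLOR_RGB2HSV)
ye=(h[...,0]>20)&(h[...,0]<35)&(h[...,1]>140)&(z>.16)&(y>-.1)
t=np.percentile(z[ye],90); m=ye&(z>t-.006)
r=cv2.minAreaRect(w[m][:,:2].astype(np.float32)); print('wing',ye.sum(),r,'top',t)
bl=(h[...,0]>100)&(h[...,0]<130)&(h[...,1]>100)&(z>.13); print('lidtop',np.median(z[bl]) if bl.any() else '')
rel([r[0][0],r[0][1],t-.027])
E
python3 wing.py
```

```text
wing 1929 ((0.6040142178535461, 0.15099838376045227), (0.0138010298833251, 0.06797661632299423), 47.24131774902344) top 0.20430526911234076
lidtop 0.16163121581969264
t 19.95 tcp [0.6027 0.1485 0.2527] rpy [ 1.7988e+02  3.0000e-02 -4.2060e+01] q [  13.9   24.3    9.3   75.1   -0.  -124.1] F [-0.4 -0.1  0.5] open 0.0853 0.0
units [-0.02 -0.1   2.51] n 3
```

Request:
arm_command --dr '[[0,0,0],[0,0,0],[0,0,0],[0,0,0],[0,0,0],[0,0,0],[0,0,0],[0,0,0],[0,0,0],[0,0,0],[0,0,0],[0,0,0],[0,0,0],[0,0,0]]' --travel '[[0,-0.08,0.6],[0,0,0.6],[0,0,0.6],[0,0,0.5],[0,0,0.2],[0,0,0],[0,0,0],[0,0,0],[0,0,0],[0,0,0],[0,0,0],[0,0,0],[0,0,0],[0,0,0]]' --claw '[1,1,1,1,1,1,0,0,0,0,0,0,0,0]'

```text
clock: 21.12
tool_pos: [0.6052, 0.1515, 0.1789]
orientation: [-180.0, -0.0, -42.0]
wrist_force: [-0.3, -1.1, 4.9]
opening: 0.0152
gripper_force: 62.0
```

```bash
python3 - <<'E'
from h import *
rel([.603,.15,.177])
s=get_state(); P=np.array([.529,.109]); d=s["tool_pos"][:2]-P; print(np.hypot(*d),np.degrees(np.arctan2(d[1],d[0])))
E
```

```text
t 21.12 tcp [0.6052 0.1515 0.1789] rpy [-1.7997e+02 -2.0000e-02 -4.1990e+01] q [  14.1   26.     1.    65.    -0.  -124. ] F [-0.3 -1.1  4.9] open 0.0152 62.0
units [-0.02  0.09  0.06] n 1
0.08723820439890953 29.14416270009896
```

Request:
arm_command --dr '[[0,0,0.5],[0,0,1],[0,0,1],[0,0,1],[0,0,1],[0,0,1],[0,0,1],[0,0,1],[0,0,1],[0,0,0.5],[0,0,0]]' --travel '[[0.115,0.045,0],[0.23,0.09,0],[0.23,0.09,0],[0.23,0.09,0],[0.23,0.09,0],[0.23,0.09,0],[0.23,0.09,0],[0.23,0.09,0],[0.23,0.09,0],[0.115,0.045,0],[0,0,0]]' --claw '[0,0,0,0,0,0,0,0,0,0,0]'

```text
clock: 22.03
tool_pos: [0.6132, 0.0865, 0.179]
orientation: [-179.9, 0.0, -87.1]
wrist_force: [-0.2, 0.6, 4.1]
opening: 0.0147
gripper_force: 62.0
```

```bash
python3 - <<'E'
from h import *
rel([.603,.15,.177])
s=get_state(); print(s["wrist_torque"]); P=np.array([.529,.109]); d=s["tool_pos"][:2]-P; print(np.hypot(*d),np.degrees(np.arctan2(d[1],d[0])))
E
```

```text
t 22.03 tcp [0.6132 0.0865 0.179 ] rpy [-1.7989e+02  2.0000e-02 -8.7090e+01] q [  8.   25.4   0.1  64.6   0.  -84.9] F [-0.2  0.6  4.1] open 0.0147 62.0
units [-2.13  0.23  0.07] n 3
[ 0.07451547 -0.06707526 -0.10013346]
0.08715976115153468 -14.963378256937954
```

Request:
arm_command --dr '[[0,0,0.5],[0,0,1],[0,0,1],[0,0,1],[0,0,1],[0,0,1],[0,0,1],[0,0,1],[0,0,1],[0,0,1],[0,0,1],[0,0,1],[0,0,1],[0,0,1],[0,0,0.5],[0,0,0.3],[0,0,0]]' --travel '[[0.115,0.045,0],[0.23,0.09,0],[0.23,0.09,0],[0.23,0.09,0],[0.23,0.09,0],[0.23,0.09,0],[0.23,0.09,0],[0.23,0.09,0],[0.23,0.09,0],[0.23,0.09,0],[0.23,0.09,0],[0.23,0.09,0],[0.23,0.09,0],[0.23,0.09,0],[0.115,0.045,0],[0.07,0.027,0],[0,0,0]]' --claw '[0,0,0,0,0,0,0,0,0,0,0,0,0,0,0,0,0]'

```text
clock: 23.45
tool_pos: [0.5355, 0.0241, 0.179]
orientation: [-179.8, 0.1, -158.5]
wrist_force: [1.7, -5.2, 4.1]
opening: 0.0149
gripper_force: 62.1
```

```bash
python3 - <<'E'
from h import *
rel([.532,.024,.177])
s=get_state(); print(s["wrist_torque"]); P=np.array([.529,.109]); d=s["tool_pos"][:2]-P; print(np.hypot(*d),np.degrees(np.arctan2(d[1],d[0])))
E
```

```text
t 23.45 tcp [0.5355 0.0241 0.179 ] rpy [-1.7978e+02  7.0000e-02 -1.5850e+02] q [  2.7  17.4 -12.3  60.1  -0.2 -18.8] F [ 1.7 -5.2  4.1] open 0.0149 62.1
units [0.11 0.04 0.07] n 1
[-1.02795886 -0.11867954 -0.12138552]
0.08512336111960014 -85.63002102383169
```

Request:
arm_command --dr '[[0,0,0.1],[0,0,0.1],[0,0,0.1],[0,0,0.1],[0,0,0],[0,0,0]]' --travel '[[0.04,0.02,0],[0.04,0.02,0],[0.04,0.02,0],[0.04,0.02,0],[0,0,0],[0,0,0]]' --claw '[0,0,0,0,0,0]'

```text
clock: 23.95
tool_pos: [0.531, 0.0241, 0.1791]
orientation: [-179.7, 0.1, -160.5]
wrist_force: [2.4, -7.3, 4.3]
opening: 0.0148
gripper_force: 62.1
```

```bash
python3 - <<'E'
from h import *
rel([.532,.024,.177])
s=get_state(); print(s["wrist_torque"]); P=np.array([.529,.109]); d=s["tool_pos"][:2]-P; print(np.hypot(*d),np.degrees(np.arctan2(d[1],d[0])))
E
```

```text
t 23.95 tcp [0.531  0.0241 0.1791] rpy [-1.7970e+02  1.0000e-01 -1.6046e+02] q [  2.8  17.  -13.   59.9  -0.3 -16.8] F [ 2.4 -7.3  4.3] open 0.0148 62.1
units [-0.03 -0.01  0.07] n 1
[-1.2625324  -0.29747221 -0.16316518]
0.08490546906010832 -88.67457822848635
```

Request:
arm_command --dr '[[0,0,0.1],[0,0,0.1],[0,0,0.1],[0,0,0],[0,0,0]]' --travel '[[0.045,-0.01,0],[0.045,0.01,0],[0.045,0.01,0],[0,0,0],[0,0,0]]' --claw '[0,0,0,0,0]'

```text
clock: 24.37
tool_pos: [0.5302, 0.024, 0.1792]
orientation: [-179.7, 0.4, -161.9]
wrist_force: [9.5, -4.3, -1.3]
opening: 0.0148
gripper_force: 61.3
```

```bash
python3 - <<'E'
from h import *
rel([.532,.024,.177])
s=get_state(); print(s["wrist_torque"])
p=snapshot("side"); save('s7.png',p["img"][110:260,220:380],3)
p=snapshot("wrist"); w=cloud(p)
E
```

```text
t 24.37 tcp [0.5302 0.024  0.1792] rpy [-179.71    0.44 -161.91] q [  2.7  16.7 -13.4  59.4  -0.2 -15.4] F [ 9.5 -4.3 -1.3] open 0.0148 61.3
units [-0.06 -0.02  0.07] n 1
[-0.87248532 -1.52389228  0.04635168]
```

Request:
arm_command --dr '[[0,0,0.5],[0,0,1],[0,0,1],[0,0,1],[0,0,1],[0,0,1],[0,0,1],[0,0,1],[0,0,1],[0,0,1],[0,0,1],[0,0,1],[0,0,1],[0,0,1],[0,0,1],[0,0,1],[0,0,1],[0,0,1],[0,0,1],[0,0,0.5]]' --travel '[[-0.03,-0.01,0.006],[0,0,0.006],[0,0,0.006],[0,0,0.006],[0,0,0.006],[0,0,0.006],[0,0,0.006],[0,0,0.006],[0,0,0.006],[0,0,0.006],[0,0,0.006],[0,0,0.006],[0,0,0.006],[0,0,0.006],[0,0,0.006],[0,0,0.006],[0,0,0.006],[0,0,0.006],[0,0,0.006],[0,0,0.006]]' --claw '[0,0,0,0,0,0,0,0,0,0,0,0,0,0,0,0,0,0,0,0]'

```text
clock: 26.13
tool_pos: [0.5312, 0.0255, 0.1755]
orientation: [179.5, 0.1, 103.0]
wrist_force: [9.9, -0.7, -1.3]
opening: 0.0145
gripper_force: 61.3
```

```bash
python3 - <<'E'
from h import *
rel([.5305,.024,.175])
print(get_state()["wrist_torque"])
E
```

```text
t 26.13 tcp [0.5312 0.0255 0.1755] rpy [1.7951e+02 7.0000e-02 1.0295e+02] q [  2.7  16.9 -13.7  58.9   0.   79.8] F [ 9.9 -0.7 -1.3] open 0.0145 61.3
units [-0.04 -0.03  0.02] n 1
[-0.15246549 -1.50891756  0.10545159]
```

Request:
arm_command --dr '[[0,0,1],[0,0,1],[0,0,1],[0,0,1],[0,0,1],[0,0,1],[0,0,1],[0,0,1],[0,0,1],[0,0,1],[0,0,1],[0,0,1],[0,0,1],[0,0,1],[0,0,1],[0,0,1],[0,0,1],[0,0,1],[0,0,0.5],[0,0,0]]' --travel '[[0,0,0.006],[0,0,0.006],[0,0,0.006],[0,0,0.006],[0,0,0.006],[0,0,0.006],[0,0,0.006],[0,0,0.006],[0,0,0.006],[0,0,0.006],[0,0,0.006],[0,0,0.006],[0,0,0.006],[0,0,0.006],[0,0,0.006],[0,0,0.006],[0,0,0.006],[0,0,0.006],[0,0,0.006],[0,0,0]]' --claw '[0,0,0,0,0,0,0,0,0,0,0,0,0,0,0,0,0,0,0,0]'

```text
clock: 27.8
tool_pos: [0.5327, 0.0247, 0.1721]
orientation: [179.8, -0.6, 10.5]
wrist_force: [12.4, -2.0, -3.9]
opening: 0.0148
gripper_force: 60.8
```

```bash
python3 - <<'E'
from h import *
rel([.5305,.024,.175])
print(get_state()["wrist_torque"])
E
```

```text
t 27.8 tcp [0.5327 0.0247 0.1721] rpy [179.83  -0.63  10.52] q [ 2.700e+00  1.710e+01 -1.400e+01  5.830e+01 -1.000e-01  1.722e+02] F [12.4 -2.  -3.9] open 0.0148 60.8
units [-0.08  0.01 -0.1 ] n 1
[-0.42846317 -2.14955027 -0.08178525]
```

Request:
arm_command --dr '[[0,0,0],[0,0,0],[0,0,0],[0,0,0],[0,0,0],[0,0,0],[0,0,0],[0,0,0],[0,0,0],[0,0,-1],[0,0,-1],[0,0,-1],[0,0,-1],[0,0,-1],[0,0,-1],[0,0,-1],[0,0,-1],[0,0,-1],[0,0,-1],[0,0,-1]]' --travel '[[0,0,0],[0,0,0],[0,0,0],[0,0,0],[0,0,0],[0,0,-0.5],[0,0,-0.7],[0,0,-0.7],[0,0,-0.5],[0,0,0],[0,0,0],[0,0,0],[0,0,0],[0,0,0],[0,0,0],[0,0,0],[0,0,0],[0,0,0],[0,0,0],[0,0,0]]' --claw '[1,1,1,1,1,1,1,1,1,1,1,1,1,1,1,1,1,1,1,1]'

```text
clock: 29.47
tool_pos: [0.5259, 0.025, 0.2432]
orientation: [-180.0, 0.0, 65.8]
wrist_force: [-0.5, -0.4, -0.8]
opening: 0.0858
gripper_force: 0.0
```

Request:
arm_command --dr '[[0,0,-1],[0,0,-1],[0,0,-1],[0,0,-1],[0,0,-1],[0,0,-1],[0,0,-1],[0,0,-1],[0,0,-1],[0,0,-1],[0,0,-1],[0,0,-1],[0,0,-1],[0,0,-1],[0,0,-1],[0,0,-1],[0,0,-1],[0,0,-1],[0,0,-1],[0,0,-1]]' --travel '[[0,0,0],[0,0,0],[0,0,0],[0,0,0],[0,0,0],[0,0,0],[0,0,0],[0,0,0],[0,0,0],[0,0,0],[0,0,0],[0,0,0],[0,0,0],[0,0,0],[0,0,0],[0,0,0],[0,0,0],[0,0,0],[0,0,0],[0,0,0]]' --claw '[1,1,1,1,1,1,1,1,1,1,1,1,1,1,1,1,1,1,1,1]'

```text
clock: 31.13
tool_pos: [0.5258, 0.025, 0.2432]
orientation: [180.0, -0.0, 165.8]
wrist_force: [0.1, 0.5, 0.5]
opening: 0.0853
gripper_force: 0.0
```

Request:
arm_command --dr '[[0,0,-1],[0,0,-1],[0,0,-1],[0,0,-1],[0,0,-1],[0,0,0],[0,0,0]]' --travel '[[0,0,0],[0,0,0],[0,0,0],[0,0,0],[0,0,0],[0,0,0],[0,0,0]]' --claw '[1,1,1,1,1,1,1]'

```text
clock: 31.72
tool_pos: [0.526, 0.0249, 0.2432]
orientation: [180.0, -0.0, -169.6]
wrist_force: [0.2, -0.6, 0.4]
opening: 0.0853
gripper_force: 0.0
```

```bash
python3 wing.py
```

```text
wing 2066 ((0.5313003659248352, 0.02408265881240368), (0.06846453249454498, 0.014316597953438759), 9.79166316986084) top 0.1971118322926678
lidtop 0.15441007769047477
t 31.77 tcp [0.5261 0.0249 0.2432] rpy [ 1.7999e+02 -2.0000e-02 -1.6960e+02] q [ 2.7 14.8 -6.2 69.   0.  -7.7] F [-0.2 -0.3  0.1] open 0.0852 0.0
units [-0.17 -0.06  2.44] n 3
```

Wing yaw now reads 9.8°, so about 10° remains. I'll regrip and turn until it stops.

Request:
arm_command --dr '[[0,0,0],[0,0,0],[0,0,0],[0,0,0],[0,0,0],[0,0,0],[0,0,0],[0,0,0],[0,0,0],[0,0,0],[0,0,0],[0,0,0],[0,0,0],[0,0,0]]' --travel '[[-0.17,-0.06,0.6],[0,0,0.6],[0,0,0.6],[0,0,0.4],[0,0,0.2],[0,0,0],[0,0,0],[0,0,0],[0,0,0],[0,0,0],[0,0,0],[0,0,0],[0,0,0],[0,0,0]]' --claw '[1,1,1,1,1,1,0,0,0,0,0,0,0,0]'

```text
clock: 32.93
tool_pos: [0.532, 0.0239, 0.1719]
orientation: [-180.0, 0.1, -169.5]
wrist_force: [-0.9, -0.6, 3.9]
opening: 0.0149
gripper_force: 62.1
```

Request:
arm_command --dr '[[0,0,0.5],[0,0,0.5],[0,0,0.5],[0,0,0.5],[0,0,0]]' --travel '[[0,0,0.003],[0,0,0.003],[0,0,0.003],[0,0,0.003],[0,0,0]]' --claw '[0,0,0,0,0]'

```text
clock: 33.35
tool_pos: [0.5315, 0.024, 0.1715]
orientation: [-180.0, 0.0, -179.5]
wrist_force: [-1.2, -0.6, 4.6]
opening: 0.015
gripper_force: 62.6
```

```bash
python3 - <<'E'
from h import *
rel([.5305,.024,.175])
print(get_state()["wrist_torque"])
E
```

```text
t 33.35 tcp [0.5315 0.024  0.1715] rpy [-1.7999e+02  2.0000e-02 -1.7946e+02] q [  2.6  17.4 -13.5  59.   -0.    2.1] F [-1.2 -0.6  4.6] open 0.015 62.6
units [ 0.03 -0.   -0.12] n 1
[-0.07630217  0.28262761  0.56442104]
```

Request:
arm_command --dr '[[0,0,0.4],[0,0,0.4],[0,0,0]]' --travel '[[0,0,0],[0,0,0],[0,0,0]]' --claw '[0,0,0]'

```text
clock: 33.6
tool_pos: [0.5314, 0.0241, 0.1716]
orientation: [-180.0, 0.0, 176.9]
wrist_force: [-1.6, -1.9, 5.4]
opening: 0.0148
gripper_force: 87.8
```

```bash
python3 - <<'E'
from h import *
rel([.5305,.024,.175])
print(get_state()["wrist_torque"])
E
```

```text
t 33.6 tcp [0.5314 0.0241 0.1716] rpy [-1.7996e+02  1.0000e-02  1.7687e+02] q [  2.6  17.4 -13.5  59.   -0.    5.8] F [-1.6 -1.9  5.4] open 0.0148 87.8
units [ 0.03 -0.   -0.11] n 1
[-0.22925892  0.39218789  2.51674584]
```

At the hard stop, the torque reads 2.5 N m. Next is to release, retreat and verify.

Request:
arm_command --dr '[[0,0,-0.4],[0,0,0],[0,0,0],[0,0,0],[0,0,0],[0,0,0],[0,0,0],[0,0,0],[0,0,0],[0,0,0],[0,0,0],[0,0,0],[0,0,0]]' --travel '[[0,0,0],[0,0,0],[0,0,0],[0,0,0],[0,0,0],[0,0,0],[0,0,-0.5],[0,0,-0.8],[0,0,-0.8],[0,0,-0.6],[0,0,-0.3],[0,0,0],[0,0,0]]' --claw '[0,1,1,1,1,1,1,1,1,1,1,1,1]'

```text
clock: 34.68
tool_pos: [0.5317, 0.024, 0.2606]
orientation: [180.0, 0.0, 178.5]
wrist_force: [-0.6, -0.0, -0.8]
opening: 0.0855
gripper_force: 0.0
```

```bash
python3 wing.py; python3 - <<'E'
from h import *
p=snapshot("side"); w=cloud(p); rel([0,0,0])
im=p["img"]; save('f8.png',im[100:330,200:440],2.5)
E
```

```text
wing 1755 ((0.5306475758552551, 0.024132132530212402), (0.06798697263002396, 0.0145803177729249), 0.6209313273429871) top 0.1967518890549913
lidtop 0.15409085240193712
t 34.73 tcp [0.5311 0.024  0.2598] rpy [-1.7999e+02 -9.0000e-02  1.7850e+02] q [ 2.6 15.  -3.4 71.6 -0.   4.1] F [0.8 1.1 0.3] open 0.0853 0.0
units [0.01 0.01 3.  ] n 4
t 34.78 tcp [0.5308 0.024  0.2594] rpy [-1.7999e+02 -1.4000e-01  1.7850e+02] q [ 2.6 15.1 -3.5 71.6  0.   4.1] F [0.6 0.3 0.1] open 0.0854 0.0
units [17.64 -1.26  8.69] n 18
```

View pics/f8.png

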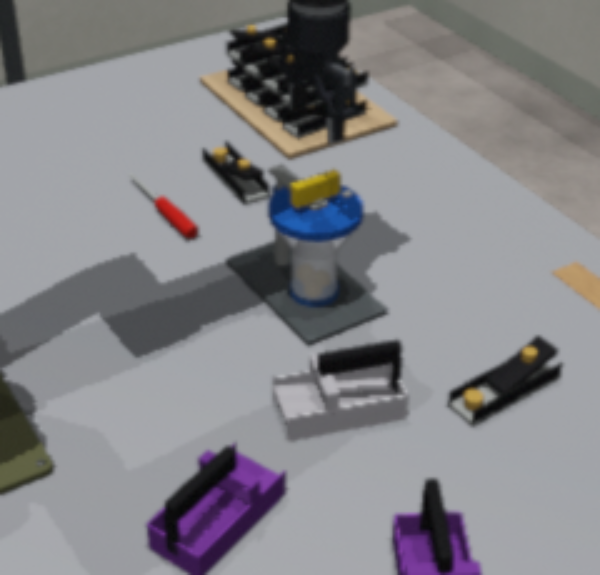

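The lid is home and tight (wing at (316,188), yaw 0.6°), the scoop stands empty and upright at (340,390), and the bystanders look undisturbed. Handing in.

```bash
python3 -c "
from station import *
print(sign_off())"
```

```text
the job is handed in; nothing more can be done
None
```

I handed the job in: all three knobs are in the hopper, the lid is swung home and screwed to its stop, the scoop stands upright on the bench, and the last picture showed the planes and screwdriver undisturbed; the hand-in returned no verdict.

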